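# Clamp a painted panel on the bench easel with a click-stop wing knob

## Robot

A 7-joint arm with a two-finger parallel gripper is mounted at the origin on the work surface. World frame = base frame: x ahead of the robot, y to its left, z up, the work surface at z = 0. Lengths are in m, angles in rad, forces in N, time in s.
With the tool pointing down it reaches from about 0.4 to 0.875 m from the base axis. Payload 19.3 kg.
Tool frame: the origin (TCP) lies between the finger pads; the fingertips stand 17 mm ahead of it and the grasp point (between the pads) lies 2 mm behind it (bot.finger_overhang is the distance from the TCP to the fingertips, in m); z points along the fingers, y is the line along which they close (so a half turn about z gives the same grasp; the last joint's range is limited). The gripper opens to 85 mm and grips with 20 to 120 N. Pads are 22 mm wide; open, the fingers measure 114 mm over their backs; the gripper's body (76 mm by 85 mm) begins 54 mm behind the grasp point. The pads swing forward as they close: fully open they stand 13 mm farther back than shut.
Start: joints at [1.035, 0.521, -0.036, 1.599, 0.021, 1.021, -0.113], TCP at [0.281, -0.558, 0.226] pointing down, gripper open.
Joint ranges: [-2.91, 2.91], [-0.3, 2.13], [-1.5, 1.42], [0.17, 2.43], [-1.26, 4.41], [0.16, 1.93], [-2.52, 2.52]. Speed limits (rad/s): [1.89, 1.89, 2.39, 2.39, 3.01, 3.01, 3.01].

## Interface

Orientations are given as [roll, pitch, yaw] about the fixed x, y, z axes, in that order (R = Rz(yaw) Ry(pitch) Rx(roll)).
In Python, from workcell import observe, grab_frame, bot gives the robot as it stands.
- The arm moves only by the shell command python3 -m crank 'ROWS' [FORCE]. ROWS is a JSON object of lists of equal length, an entry for each row: "linear": the shift along the world's x, y, z each as a share of 0.25 m, from -1 to 1, a list of three; "delta_rot": the turn, a rotation vector about the world's x, y, z each as a share of 30 degrees, from -1 to 1, a list of three; "fingers": the opening, from -1 (shut) to 1 (fully open). In form: {"linear": [[dx, dy, dz], ...], "delta_rot": [[rx, ry, rz], ...], "fingers": [fingers, ...]}. A call has 1 to 5 rows; each row is the pose to reach, as a shift and turn from the pose commanded when the call began; what a row does not reach only later rows make up. A row lasts 1/10 s, in which the tool goes at most 50 mm and 8.59 degrees, less where a joint would pass 70% of its speed; a pose out of reach is approached as far as the arm can. A call with a number of a shift or a turn outside -1 to 1 is refused whole. A call with a gripper value outside its range is refused whole. The fingers move at their own pace and stop on an object; FORCE is the grip in N (left out, the last holds). Time passes only in rows, so rows that repeat a pose let the fingers close. It gives the time, the measured TCP pose, the force, the opening and the grip force at its end, in the units of the state.
- observe(): the state, without advancing time (a new reading comes with each control period).
- grab_frame(name): name is "side" or "top"; returns a dict with "image" (480x640x3 uint8, red, green, blue), "mtx" (3x3 intrinsics, pixels), "k1" (the pictures are not rectified: a ray, as slopes to the right and down, at radius r is drawn at 1 + k1 r^2 times it, then the intrinsics apply), "xyz" and "orientation" of the camera in the world. Camera axes: x right, y down, z forward; pixel columns grow to the right and rows downward; lengths in m; the calibration is good to about 2 mm. A picture is of the moment at which its call begins. There is no depth.
- bot.job_done(): hands the job in; it is judged then, once.
The state is a dict: "clock": time; "qpos": joint angles; "qd": joint speeds; "joint_efforts": joint torques, N m; "position": TCP position; "tool_rot": TCP orientation; "force": force on the tool from outside, world axes, zero at the start; "moment": the same for the moment, N m; "grip_width": finger opening in m; "finger_force": force on a finger pad.
Only numpy, scipy, OpenCV 4.12 (cv2) and the standard library are available. Lean on these libraries where they do the work, as an engineer would, in place of code of your own. Each camera call takes 0.05 s, during which the arm holds its last target. There are 200 camera calls.

## Task

Tighten the wing knob on the sloping bench easel clockwise, so that its rubber pad comes down on the painted panel, and go on until the knob's slip clutch clicks once; stop at that first click, without a second one, and let go. Leave the jar, the brush pot and the tin standing where they are.

Things in the scene. Friction and masses are not known exactly. Their poses are not given: they have to be found in the camera images.
- easel: Fixed plywood bench easel; its board, 320 mm up the slope by 300 mm wide, slopes 35 degrees from level and holds a painted panel. Origin on the table under the board's middle; +x level towards the high edge, y across, z up. A dark steel bridge (272 x 34 mm, top 75 mm out from the board) carries the clamp at its middle; the clamp axis is square to the board, leaning 35 degrees towards -x.
- knob_grip (a point): Where to grip the black wing knob: on the clamp axis, about 225 mm above the table. The wing is a bar 80 mm long, 16 mm thick, 38 mm high; this point is 20 mm below its top, 18 mm above its foot on a hub 52 mm across and 16 mm high. Below lies the steel flange, 82 mm across. Axes turn with the knob: z out along the clamp axis, away from the board; x along the wing; y across it.
- knob_pointer (a point): Middle of the end of the wing's top edge, 40 mm from the axis: the end that stands over the flange's stud before the clutch has slipped.
- flange_stud (a point): Top of a steel stud, 10 mm across and 10 mm high, on the steel flange below the knob, 34 mm from the axis. It turns with the screw: before the clutch slips it lies under one end of the wing; after one click the wing has run about 34 degrees ahead of it.
- screw (a joint): Turn of the clamp screw (rad), growing clockwise as seen looking down on the knob; 0 is backed off, at 0.9 the rubber pad (12 mm down) sits on the panel and the screw stops. Starts between 0 and 0.5. It turns with the knob against a friction of 0.2 N m and stays where it is left.
- knob (a joint): Slip of the clutch: turn of the knob relative to the screw (rad), clockwise, 0 before slipping. It gives by up to 0.06 while the screw turns, and slips once that stops: the torque climbs to about 0.3 N m at 0.13, falls away at 0.29 (the click), and the knob, if free, then springs on by itself to rest near 0.60. A second click follows in the same way at 0.90. Turned back, it does the reverse.
- jar: Closed terracotta-coloured paint jar, 66 mm across, 75 mm high, white cap; loose bystander. Origin at the centre of its foot.
- brush_pot: White ceramic pot, 80 mm across, 100 mm high, with brushes standing up to 210 mm; loose bystander. Origin at the centre of its foot.
- flat_tin: Plain metal tin, 84 mm across, 50 mm high; loose bystander. Origin at the centre of its foot.

How it is judged:
By the outcome, as a careful person would: the job done as asked, in the order asked, and still so for the second after the job is handed in, with the robot touching nothing.
It also fails if it takes over 42 s, if anything falls off the work surface, if the arm or the gripper's body presses on something with over 40 N, if the wrist force passes 120 N, or if a joint passes its speed limit or range.

## Working session

There is one attempt and no reset: what is moved stays moved. The work goes in short steps, Python scripts to look and compute and a shell command to move; the robot and the scene stay as the last step left them, time stands still between calls to the robot, and variables do not carry over. Pictures are saved under pics/ and viewed, at most 10 in all, crops included, and the job is handed in when it is done.

```bash
ls; mkdir -p pics; python3 - <<'E'
from workcell import observe, grab_frame, bot
import cv2
print(observe())
for n in("side","top"):
    f=grab_frame(n); cv2.imwrite(f"pics/{n}0.png",f["image"][:,:,::-1]); print(n,{k:v for k,v in f.items() if k!="image"})
E
```

```text
pics
{'clock': 0.0, 'qpos': array([ 1.03483833,  0.52201444, -0.03635249,  1.5999825 ,  0.0212387 ,
        1.02109264, -0.11279569]), 'qd': array([ 4.33490135e-05, -2.23541353e-03,  9.77541375e-04, -4.47317816e-04,
       -7.16298844e-05, -9.19505879e-05, -8.64868187e-04]), 'joint_efforts': array([ 2.35017542e-04, -9.27105618e+01,  1.98010795e+00, -3.69925976e+01,
        1.78865937e-02,  8.35285900e-03,  1.23938543e-05]), 'position': array([ 0.28051045, -0.5581457 ,  0.22523433]), 'tool_rot': array([-3.14048633e+00,  9.89024979e-05,  4.65793918e-01]), 'force': array([ 0.10770063, -0.0942107 ,  0.4439822 ]), 'moment': array([ 0.03888988, -0.00356344,  0.00135128]), 'finger_force': 0.0, 'grip_width': 0.0852671293050801}
side {'mtx': array([[452.14369209,   0.        , 317.53930837],
       [  0.        , 452.14369209, 239.01067206],
       [  0.        ,   0.        ,   1.        ]]), 'k1': 0.0014603068471869156, 'xyz': array([0.96802231, 0.22382198, 0.84930186]), 'orientation': array([-2.55866581, -0.00770475,  2.02867667])}
top {'mtx': array([[467.55692772,   0.        , 319.40638079],
       [  0.        , 467.55692772, 241.59337397],
       [  0.        ,   0.        ,   1.        ]]), 'k1': 0.013794794103209494, 'xyz': array([0.51293715, 0.00516421, 1.01247054]), 'orientation': array([-3.05699931,  0.00310503, -1.547562  ])}
```

View pics/side0.png

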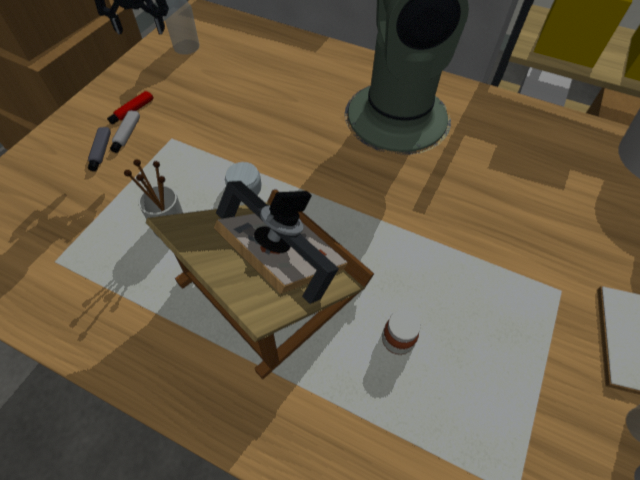

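View pics/top0.png

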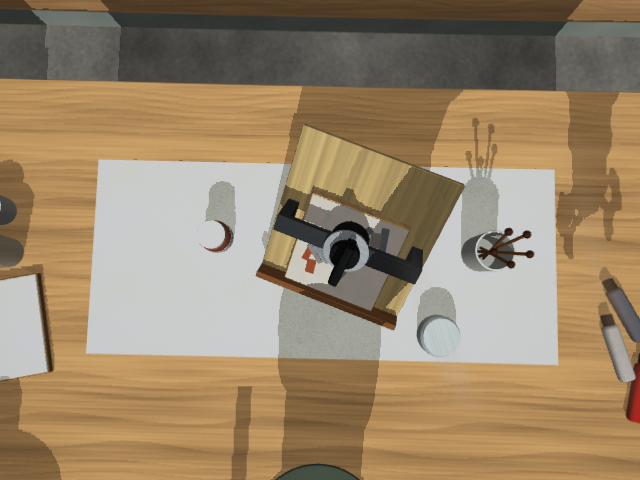

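Side view: the easel is in the middle, with the knob near (290,208). Top view: the knob is at about (345,258), the jar at (215,237), the pot at (490,250) and the tin at (439,336). I'll enlarge the knob in both.

```bash
python3 - <<'E'
import cv2,numpy as np
a=cv2.imread("pics/side0.png")[165:275,200:350]; b=cv2.imread("pics/top0.png")[195:305,265:430]
r=lambda i:np.clip(cv2.resize(i,(800,int(800*i.shape[0]/i.shape[1])),interpolation=cv2.INTER_CUBIC).astype(float)*1.6,0,255)
cv2.imwrite("pics/sc.png",r(a)); cv2.imwrite("pics/tc.png",r(b)); print(r(a).shape,r(b).shape)
E
```

```text
(586, 800, 3) (533, 800, 3)[ WARN:0@0.058] global loadsave.cpp:1063 imwrite_ Unsupported depth image for selected encoder is fallbacked to CV_8U.
```

View pics/sc.png

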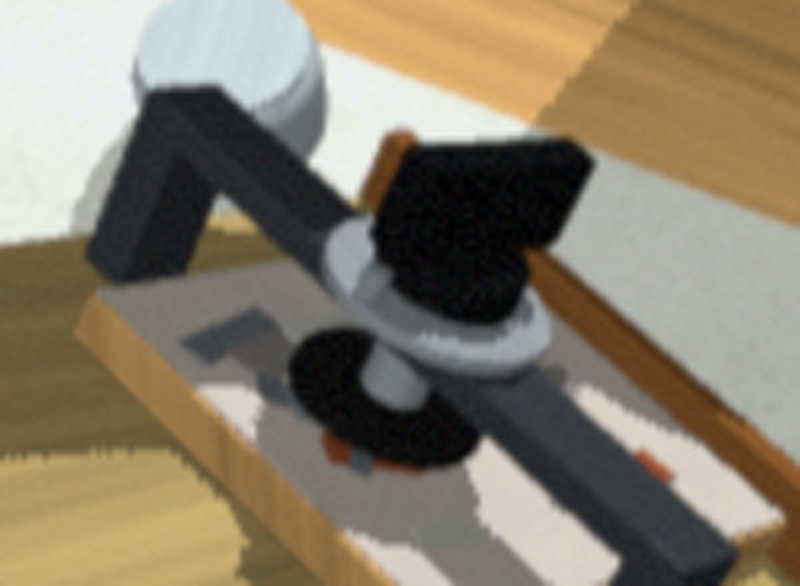

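View pics/tc.png

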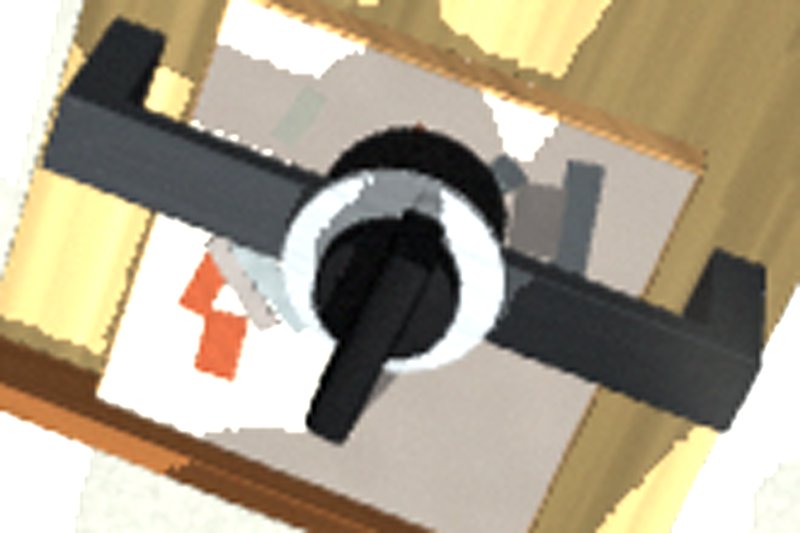

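Both crops show the stud peeping out below the wing's far (high-edge) end: top crop (425,195), side crop (378,280). The bridge corners are clear. Next I'll fit the pose and overlay it on contrast-stretched crops.

```bash
cat > h.py <<'E'
import numpy as np,cv2,pickle
from scipy.spatial.transform import Rotation as R
from scipy.optimize import least_squares
def proj(f,P):
    Rc=R.from_euler('xyz',f['orientation']).as_matrix()
    q=(np.atleast_2d(P)-f['xyz'])@Rc
    return cv2.projectPoints(q,np.zeros(3),np.zeros(3),f['mtx'],np.array([f['k1'],0,0,0]))[0][:,0]
def frame(yaw,tilt):  # cols: u up-slope, v across, n out
    return R.from_euler('zy',[yaw,-tilt]).as_matrix() if 0 else (R.from_euler('z',yaw)*R.from_euler('y',-tilt)).as_matrix()
def wing(p):
    E=frame(p[3],p[4]); c,s=np.cos(p[5]),np.sin(p[5])   # p5 clockwise from upslope
    K=E@np.array([[c,s,0],[-s,c,0],[0,0,1]]); G=p[:3]+E[:,2]*p[6]
    return E,K,G
E
cat > fit.py <<'E'
from h import *
from workcell import grab_frame
F={n:grab_frame(n) for n in("side","top")}
pickle.dump(F,open("F0.pkl","wb"))
T=lambda l:np.array(l)/4.848+[265,195]
S=lambda l:np.array(l)/5.333+[200,165]
bt=T([(65,95),(48,165),(760,358),(727,430)]); bs=S([(150,92),(222,90),(735,552)])
ft=T([(395,270)]);fs=S([(437,293)])
wt=T([(385,255),(432,265),(308,428),(345,440)])
def br(p):
    E=frame(p[3],p[4]); return np.array([p[:3]+E@[u*.017,v*.136,0] for v in(1,-1) for u in(1,-1)])
def res(p):
    E,K,G=wing(p); B=br(p)
    W=np.array([G+K@[x,y,.020] for x,y in((.04,.008),(.04,-.008),(-.04,.008),(-.04,-.008))])
    f=p[:3]+E[:,2]*p[7]
    return np.concatenate([(proj(F['top'],B)-bt).ravel(),(proj(F['top'],W)-wt).ravel(),(proj(F['top'],f)-ft).ravel(),(proj(F['side'],f)-fs).ravel(),
      (proj(F['side'],B)[[2,3,0]]-bs[[0,0,0]]).ravel()*0, (proj(F['side'],B[[0,1,2,3]])-SB).ravel()])
best=None
for perm in ([1,0,2,None],[0,1,2,None],[1,0,None,2],[0,1,None,2]):
    def SBf(p): pass
    def r2(p):
        q=proj(F['side'],br(p)); 
        return np.concatenate([q[i]-bs[j] for i,j in enumerate(perm) if j is not None]) 
    # image left of side view is -y end: B index 2,3 = -y
    def r3(p):
        q=proj(F['side'],br(p))[[2,3,0,1]]
        return np.concatenate([q[i]-bs[j] for i,j in enumerate(perm) if j is not None])
    def full(p):
        global SB; SB=proj(F['side'],br(p)); return np.concatenate([res(p),r3(p)])
    s=least_squares(full,[.5,-.05,.17,-.35,.6,.2,.06,.01],x_scale=.1)
    print(perm,s.cost,s.x.round(4)); 
    if best is None or s.cost<best.cost: best=s
p=best.x; pickle.dump(p,open("p.pkl","wb")); print(best.fun.round(1)); E,K,G=wing(p); print("grip",G,"E",E.round(3))
out=[]
for n,(y0,y1,x0,x1) in (("side",(180,240,250,330)),("top",(215,290,310,390))):
    k=5; im=F[n]["image"][y0:y1,x0:x1,::-1].astype(float)/255
    im=cv2.resize(im,None,fx=k,fy=k,interpolation=cv2.INTER_CUBIC).clip(0,1)**.35*255
    raw=im.copy()
    for z,col in((.02,(0,255,0)),(-.018,(0,0,255))):
        q=(proj(F[n],np.array([G+K@[x,y,z] for x,y in((.04,.008),(.04,-.008),(-.04,-.008),(-.04,.008))]))-[x0-.5,y0-.5])*k
        cv2.polylines(im,[q.astype(np.int32)],True,col,1)
    for z in (p[7],):
        q=(proj(F[n],np.array([p[:3]+E@[.041*np.cos(a),.041*np.sin(a),z] for a in np.linspace(0,6.28,40)]))-[x0-.5,y0-.5])*k
        cv2.polylines(im,[q.astype(np.int32)],True,(255,0,0),1)
    o=np.hstack([raw,im]); out.append(o[:300])
cv2.imwrite("pics/fit%s.png"%("" ),np.vstack([o for o in out]).astype(np.uint8))
E
python3 fit.py
```

```text
[1, 0, 2, None] 200.7715640965289 [ 0.5692 -0.0379  0.186  -0.3244  0.7526  0.0538  0.0289  0.0029]
[0, 1, 2, None] 37.19168161703116 [ 0.5692 -0.0378  0.1865 -0.3253  0.6814  0.0558  0.0333  0.0029]
[1, 0, None, 2] 175.3159788524717 [ 0.5709 -0.04    0.1824 -0.3458  0.7193  0.0373  0.0342  0.0065]
[0, 1, None, 2] 6.5250639795558545 [ 0.5712 -0.0401  0.182  -0.3495  0.6448  0.0367  0.0402  0.0074]
[-0.  -1.  -1.   0.   1.   0.8  0.   0.4  0.5 -0.8 -0.2  1.  -0.1 -0.5
  0.9  0.7 -0.2  0.4  0.5  0.6 -0.  -0.   0.  -0.   0.   0.   0.   0.
  0.   0.   0.   0.   0.   0.  -0.4 -0.1 -1.2 -0.2  1.4  1.2]
grip [ 0.54844916 -0.0318226   0.2141261 ] E [[ 0.751  0.342 -0.565]
 [-0.274  0.94   0.206]
 [ 0.601 -0.     0.799]]
```

View pics/fit.png

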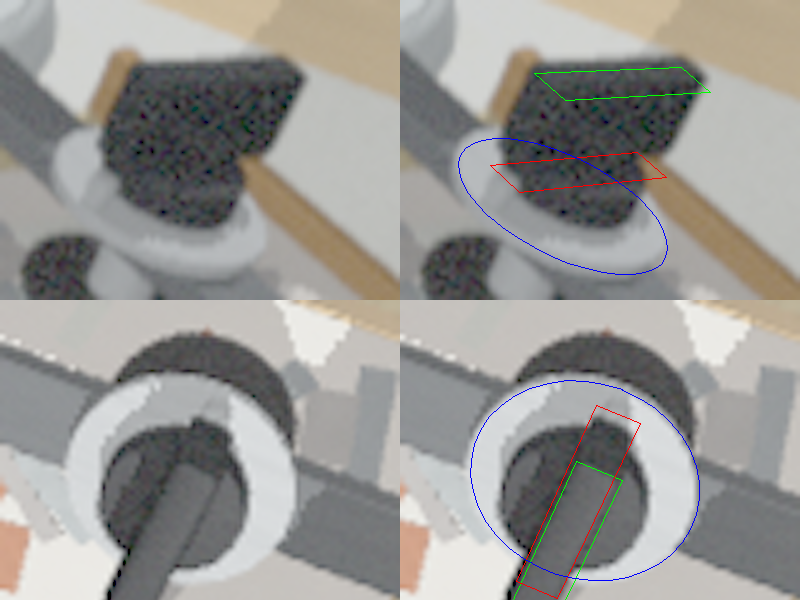

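The fit is close, but the wing's top edge in the side view sits about 2 px higher than modelled. I'll fix the tilt at 35° and add the side-view wing corners.

```bash
cat > fit2.py <<'E'
from h import *
F=pickle.load(open("F0.pkl","rb"))
T=lambda l:np.array(l)/4.848+[264.5,194.5]
S=lambda l:np.array(l)/5.333+[199.5,164.5]
bt=T([(65,95),(48,165),(760,358),(727,430)]); bs=S([(150,92),(222,90),(735,552)])
ft=T([(395,270)]);fs=S([(437,293)])
wt=T([(385,255),(432,265),(308,428),(345,440)])
ws=np.array([(134,63),(305,76),(283,57)])/5+[249.5,179.5]
def br(p):
    E=frame(p[3],p[4]); return np.array([p[:3]+E@[u*.017,v*.136,0] for v in(1,-1) for u in(1,-1)])
def res(p):
    E,K,G=wing(p); B=br(p); f=p[:3]+E[:,2]*p[7]
    W=np.array([G+K@[x,y,.020] for x,y in((.04,.008),(.04,-.008),(-.04,.008),(-.04,-.008))])
    s=F['side'];t=F['top']
    return np.concatenate([(proj(t,B)-bt).ravel(),(proj(t,W)-wt).ravel(),(proj(t,f)-ft).ravel(),(proj(s,f)-fs).ravel(),(proj(s,B[[2,3,1]])-bs).ravel(),(proj(s,W[[1,2,3]])-ws).ravel(),[(p[4]-np.radians(35))*W8]])
for W8 in (0,1000):
    b=least_squares(res,[.57,-.04,.18,-.35,.6109,.05,.04,.01],x_scale=.1);p=b.x
    E,K,G=wing(p); print(b.cost,p.round(4),b.fun.round(1)); print("grip",G.round(4)); pickle.dump(p,open("p.pkl","wb"))
tool=np.stack([K[:,0],-K[:,1],-K[:,2]],1)  # x along wing, z into the board
from workcell import observe
o=observe(); Rn=R.from_euler('xyz',o['tool_rot'])
for sgn in (1,-1):
    Rt=R.from_matrix(tool@np.diag([sgn,sgn,1])); print(sgn,Rt.as_euler('xyz').round(3),"rotvec/30deg",((Rt*Rn.inv()).as_rotvec()/np.radians(30)).round(3))
print("n",E[:,2],"flange-centre",p[:3]+E[:,2]*p[7])
E
python3 fit2.py
```

```text
11.770806191763949 [ 0.5723 -0.0397  0.1854 -0.3493  0.6266  0.0291  0.0432  0.0076] [ 0.1 -1.5 -1.  -0.2  1.7  0.5  0.7  0.3  0.6 -1.1  0.1  0.7  0.1  0.2
  1.2  1.3  0.2  0.1  0.8  0.4 -0.4 -0.2 -1.  -0.5  2.1  1.2  0.1  0.5
  1.5  1.   0.  -0.3  0. ]
grip [ 0.5485 -0.031   0.2204]
12.224733603499804 [ 0.5722 -0.0396  0.1847 -0.3498  0.6109  0.0315  0.044   0.0078] [ 0.2 -1.5 -1.  -0.1  1.5  0.5  0.5  0.5  0.8 -1.4  0.3  0.4  0.1  0.2
  1.1  1.4  0.2  0.2  0.8  0.5 -0.3  0.1 -0.8 -0.4  2.1  1.2 -0.2  0.6
  1.6  0.6  0.1 -0.6  0.1]
grip [ 0.5485 -0.031   0.2207]
1 [-3.12  -0.611 -0.388] rotvec/30deg [ 0.087 -1.198 -1.566]
-1 [3.12  0.611 2.753] rotvec/30deg [-1.454 -0.109  4.217]
n [-0.5388833   0.1965937   0.81911886] flange-centre [ 0.56797885 -0.03810676  0.19104702]
```

```bash
python3 -c "
from workcell import bot; print(bot.finger_overhang)"
L='{"linear":[[0.1,0.3,0.3],[0.15,0.44,0.4],[0.15,0.44,0.48],[0.15,0.44,0.48],[0.15,0.44,0.48]],"delta_rot":[[-0.29,-0.02,0.84],[-0.29,-0.02,0.84],[-0.29,-0.02,0.84],[-0.29,-0.02,0.84],[-0.29,-0.02,0.84]],"fingers":[1,1,1,1,1]}'
: ; python3 -m crank '{"linear":[[0.1,0.3,0.3],[0.15,0.44,0.4],[0.15,0.44,0.48],[0.15,0.44,0.48],[0.15,0.44,0.48]],"delta_rot":[[-0.29,-0.02,0.84],[-0.29,-0.02,0.84],[-0.29,-0.02,0.84],[-0.29,-0.02,0.84],[-0.29,-0.02,0.84]],"fingers":[1,1,1,1,1]}' 30
python3 -m crank '{"linear":[[0.15,0.44,0],[0.15,0.44,0],[0.15,0.44,0],[0.15,0.44,0],[0.15,0.44,0]],"delta_rot":[[-0.29,-0.02,0.84],[-0.29,-0.02,0.84],[-0.29,-0.02,0.84],[-0.29,-0.02,0.84],[-0.29,-0.02,0.84]],"fingers":[1,1,1,1,1]}'
python3 -c "
from workcell import observe; o=observe(); print(o['clock'],o['qpos'],o['position'],o['tool_rot'])"
```

```text
0.017
clock: 0.7
position: [0.3193, -0.4476, 0.3484]
tool_rot: [3.014, 0.088, 0.902]
force: [0.1, -0.5, -0.2]
grip_width: 0.0856
finger_force: 0.0
clock: 1.2
position: [0.3551, -0.3391, 0.3451]
tool_rot: [2.943, 0.217, 1.327]
force: [-0.2, -0.6, 0.6]
grip_width: 0.0853
finger_force: 0.0
1.2 [ 0.80960975  0.04492958 -0.27562123  1.98249326  0.20698338  0.87095511
  0.20009229] [ 0.35508105 -0.3391237   0.34510055] [2.94287695 0.21693998 1.32748142]
```

```bash
python3 -m crank '{"linear":[[0.15,0.44,0],[0.15,0.44,0],[0.15,0.44,0],[0.15,0.44,0],[0.15,0.44,0]],"delta_rot":[[-0.29,-0.02,0.84],[-0.29,-0.02,0.84],[-0.29,-0.02,0.84],[-0.29,-0.02,0.84],[-0.29,-0.02,0.84]],"fingers":[1,1,1,1,1]}'
python3 -m crank '{"linear":[[0.15,0.44,0],[0.15,0.44,0],[0.15,0.44,0],[0.15,0.44,0],[0.15,0.44,0]],"delta_rot":[[-0.29,-0.02,0.84],[-0.29,-0.02,0.84],[-0.29,-0.02,0.84],[-0.29,-0.02,0.84],[-0.29,-0.02,0.84]],"fingers":[1,1,1,1,1]}'
python3 -m crank '{"linear":[[0.15,0.44,0],[0.15,0.44,0],[0.15,0.44,0],[0.15,0.44,0],[0.15,0.44,0]],"delta_rot":[[-0.29,-0.02,0.84],[-0.29,-0.02,0.84],[-0.29,-0.02,0.84],[-0.29,-0.02,0.84],[-0.29,-0.02,0.84]],"fingers":[1,1,1,1,1]}'
cat > go.py <<'E'
from h import *
from workcell import observe
import sys
p=pickle.load(open("p.pkl","rb")); E,K,G=wing(p); n=E[:,2]
th=float(sys.argv[2]) if len(sys.argv)>2 else 0
Rt=R.from_rotvec(-n*th)*R.from_matrix(np.stack([-K[:,0],K[:,1],-n],1))
o=observe(); Rn=R.from_euler('xyz',o['tool_rot'])
print("t",o['clock'],"q",o['qpos'].round(2),"F",o['force'].round(1),"M.n",round(float(o['moment']@n),3),"M",o['moment'].round(3))
print("lin",((G+n*float(sys.argv[1])-o['position'])/.25).round(3),"rot",((Rt*Rn.inv()).as_rotvec()/np.radians(30)).round(3), "off(knob axes)",(K.T@(o['position']-G)).round(4))
E
python3 go.py 0.11
```

```text
clock: 1.7
position: [0.3929, -0.2297, 0.3455]
tool_rot: [2.927, 0.367, 1.762]
force: [-0.4, -1.5, 1.0]
grip_width: 0.0855
finger_force: 0.0
clock: 2.2
position: [0.4305, -0.1201, 0.3456]
tool_rot: [2.985, 0.508, 2.225]
force: [-1.0, -0.9, 0.3]
grip_width: 0.0855
finger_force: 0.0
clock: 2.7
position: [0.4681, -0.0106, 0.3456]
tool_rot: [3.118, 0.608, 2.735]
force: [0.9, 0.1, 0.9]
grip_width: 0.0854
finger_force: 0.0
t 2.7 q [ 0.42 -0.11 -0.72  2.24  0.57  0.58  0.43] F [0.9 0.1 0.9] M.n -0.024 M [ 0.206  0.587 -0.035]
lin [ 0.084  0.005 -0.139] rot [-0.005 -0.003  0.033] off(knob axes) [ 0.0043 -0.0082  0.1497]
```

```bash
python3 -m crank '{"linear":[[0.08,0.005,-0.14],[0.08,0.005,-0.14],[0.17,-0.026,-0.27],[0.23,-0.05,-0.37],[0.23,-0.05,-0.37]],"delta_rot":[[0,0,0.03],[0,0,0.03],[0,0,0.03],[0,0,0.03],[0,0,0.03]],"fingers":[1,1,1,1,1]}'; python3 go.py 0.006
python3 - <<'E'
from workcell import grab_frame
import cv2,numpy as np
a=grab_frame("top")["image"][190:310,260:430,::-1];b=grab_frame("side")["image"][150:270,210:380,::-1]
f=lambda i:(cv2.resize(i,None,fx=4.7,fy=2.45*2*.96,interpolation=cv2.INTER_CUBIC)/255.)**.5*255
i=np.hstack([a,b]); i=(cv2.resize(i,(800,282),interpolation=cv2.INTER_CUBIC)/255.)**.5*255
cv2.imwrite("pics/pre.png",i.astype(np.uint8))
E
```

```text
clock: 3.2
position: [0.5256, -0.0237, 0.25]
tool_rot: [3.121, 0.604, 2.753]
force: [-0.7, 1.2, -0.0]
grip_width: 0.0854
finger_force: 0.0
t 3.2 q [ 0.4   0.19 -0.76  2.27  1.19  0.53 -0.14] F [-0.7  1.2 -0. ] M.n 0.021 M [0.21  0.576 0.026]
lin [ 0.078 -0.024 -0.098] rot [-0.003 -0.011  0.001] off(knob axes) [-0.0028 -0.0011  0.0378]
```

View pics/pre.png

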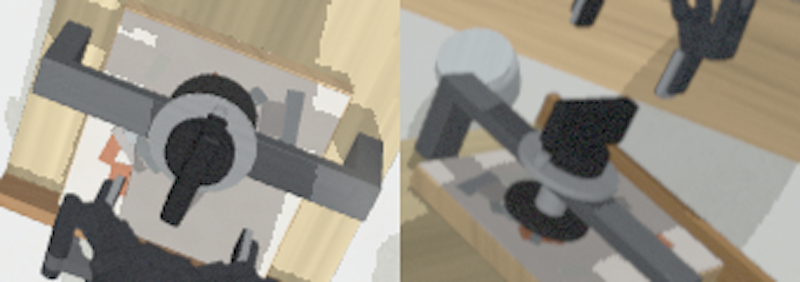

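The knob is unmoved. The fingertips show at about (115,185) and (245,235) in the top half, and (580,20) and (665,95) in the side half. I'll check that against the projected TCP and tips.

```bash
python3 - <<'E'
from h import *
from workcell import observe,grab_frame
o=observe();Rn=R.from_euler('xyz',o['tool_rot']).as_matrix();P=o['position']
p=pickle.load(open("p.pkl","rb")); E,K,G=wing(p)
pts=[P]+[P+Rn@[0,s*.0427,z] for z in(.004,.017) for s in(1,-1)]+[G]
k=800/340
for n,(x0,y0,dx) in (("top",(260,190,0)),("side",(210,150,400))):
    print(n,((proj(grab_frame(n),np.array(pts))-[x0,y0])*k+[dx,0]).round(0).tolist())
E
```

```text
top [[183.0, 198.0], [127.0, 171.0], [241.0, 219.0], [131.0, 162.0], [244.0, 209.0], [195.0, 166.0]]
side [[613.0, 80.0], [650.0, 118.0], [573.0, 53.0], [642.0, 133.0], [566.0, 67.0], [589.0, 126.0]]
```

```bash
python3 go.py 0.006; python3 - <<'E'
from h import *
from workcell import observe,grab_frame
o=observe();Rn=R.from_euler('xyz',o['tool_rot']).as_matrix();P=o['position'];k=4
out=[]
for n,(x0,y0) in (("top",(285,215)),("side",(265,115))):
    f=grab_frame(n); im=f["image"][y0:y0+120,x0:x0+100,::-1]
    im=((cv2.resize(im,None,fx=k,fy=k,interpolation=cv2.INTER_CUBIC)/255.)**.5*255).astype(np.uint8)
    for z,c in((-.054,(255,0,0)),(-.02,(0,255,255)),(0,(0,255,0)),(.017,(0,0,255))):
        q=(proj(f,np.array([P+Rn@[0,s,z] for s in(-.0427,0,.0427)]))-[x0-.5,y0-.5])*k
        for a in q: cv2.circle(im,tuple(int(v) for v in a),3,c,-1)
    out.append(im)
cv2.imwrite("pics/pre2.png",np.hstack(out))
E
```

```text
t 3.4 q [ 0.4   0.18 -0.76  2.27  1.19  0.53 -0.13] F [-0.  -0.  -1.2] M.n -0.036 M [ 0.219  0.53  -0.028]
lin [ 0.079 -0.033 -0.116] rot [-0.     0.    -0.007] off(knob axes) [-0.0009  0.0011  0.0421]
```

View pics/pre2.png

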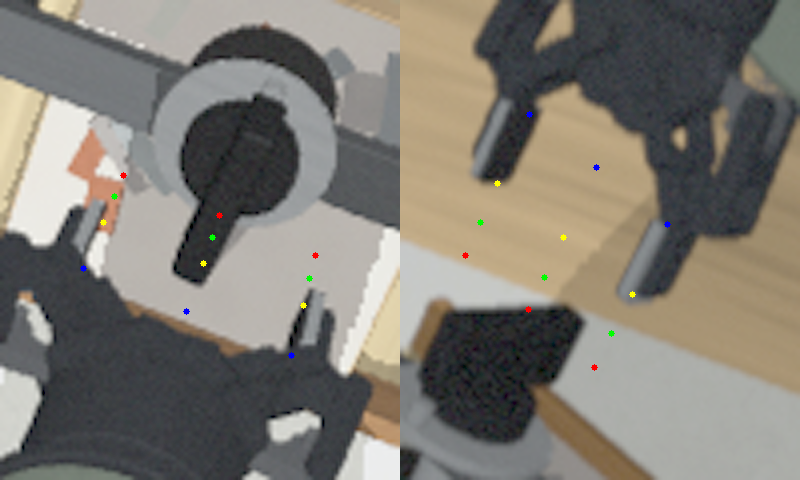

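The fingertips look farther back than expected: top (98,203) and (318,290), side (635,300) and (490,182). I'll triangulate them.

```bash
python3 - <<'E'
from h import *
from workcell import observe,grab_frame
o=observe();Rn=R.from_euler('xyz',o['tool_rot']).as_matrix();P=o['position']
F=pickle.load(open("F0.pkl","rb"))
t=np.array([(98,203),(318,290)])/4+[284.5,214.5]; s=(np.array([(635,300),(490,182)])-[400,0])/4+[264.5,114.5]
for a,b in zip(t,s):
    r=least_squares(lambda x:np.concatenate([proj(F['top'],x)[0]-a,proj(F['side'],x)[0]-b]),P,x_scale=.1)
    print(r.x.round(4),r.fun.round(2),"tool:",(Rn.T@(r.x-P)).round(4))
print(P,o['qpos'].tolist())
E
```

```text
[0.5371 0.0254 0.2771] [-0.66  0.29 -0.75 -0.01] tool: [-0.0071  0.048  -0.0211]
[ 0.5046 -0.0609  0.2745] [-1.18  0.57 -1.43 -0.05] tool: [-0.0075 -0.0443 -0.0198]
[ 0.52566603 -0.02124745  0.25483257] [0.3960578742380448, 0.18301594076834396, -0.7608973562748077, 2.2711132172795208, 1.1877778010840156, 0.5320945289159746, -0.131900126442658]
```

Open tips sit about 20 mm behind the TCP. TCP at about +2 mm satisfies both that measurement and the stated geometry, so I'll advance there.

```bash
python3 -m crank '{"linear":[[0.04,-0.017,-0.06],[0.087,-0.034,-0.129],[0.087,-0.034,-0.129],[0.087,-0.034,-0.129],[0.087,-0.034,-0.129]],"delta_rot":[[0,0,0],[0,0,0],[0,0,0],[0,0,0],[0,0,0]],"fingers":[1,1,1,1,1]}' 30; python3 go.py 0.002; sleep 0; python3 go.py 0.002
```

```text
clock: 4.0
position: [0.5473, -0.0293, 0.2222]
tool_rot: [3.12, 0.611, 2.759]
force: [-0.3, -0.5, 0.7]
grip_width: 0.0851
finger_force: 0.0
t 4.0 q [ 0.37  0.29 -0.72  2.27  1.38  0.54 -0.29] F [-0.3 -0.5  0.7] M.n -0.012 M [ 0.197  0.572 -0.023]
lin [ 0.    -0.005  0.   ] rot [ 0.     0.001 -0.012] off(knob axes) [-0.0006  0.0012  0.0023]
t 4.0 q [ 0.37  0.29 -0.72  2.27  1.38  0.54 -0.29] F [-0.3 -0.5  0.7] M.n -0.012 M [ 0.197  0.572 -0.023]
lin [ 0.    -0.005  0.   ] rot [ 0.     0.001 -0.012] off(knob axes) [-0.0006  0.0012  0.0023]
```

```bash
python3 -m crank '{"linear":[[0,-0.005,0],[0,-0.005,0],[0,-0.005,0],[0,-0.005,0],[0,-0.005,0]],"delta_rot":[[0,0,0],[0,0,0],[0,0,0],[0,0,0],[0,0,0]],"fingers":[-1,-1,-1,-1,-1]}' 30; python3 go.py 0.002
python3 - <<'E'
from h import *
from workcell import grab_frame
o=[]
for n,(x0,y0) in (("top",(285,200)),("side",(245,135))):
    im=grab_frame(n)["image"][y0:y0+110,x0:x0+100,::-1]
    o.append(((cv2.resize(im,None,fx=4,fy=4,interpolation=cv2.INTER_CUBIC)/255.)**.45*255).astype(np.uint8))
cv2.imwrite("pics/grip.png",np.hstack(o))
E
```

```text
clock: 4.5
position: [0.5475, -0.0305, 0.2212]
tool_rot: [3.119, 0.61, 2.76]
force: [-4.6, 2.3, 7.2]
grip_width: 0.0152
finger_force: 28.7
t 4.5 q [ 0.37  0.29 -0.72  2.27  1.38  0.54 -0.29] F [-4.6  2.3  7.2] M.n -0.098 M [ 0.254  0.692 -0.119]
lin [-0.    -0.     0.005] rot [-0.001 -0.001 -0.012] off(knob axes) [-0.0006  0.0001  0.001 ]
```

View pics/grip.png

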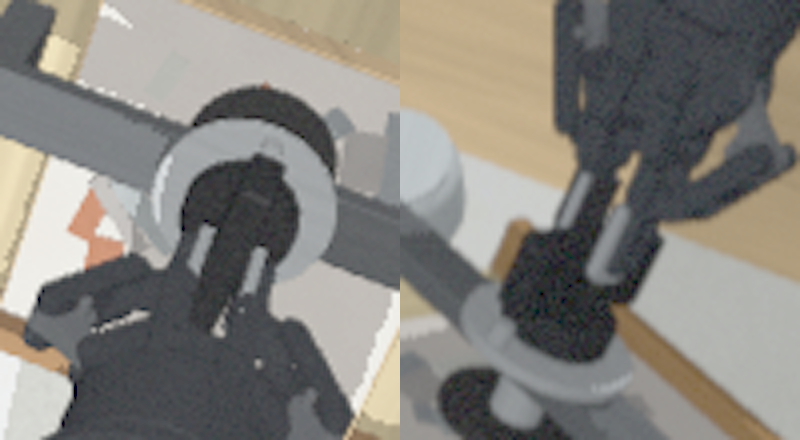

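The wing is gripped across its middle with a width of 15 mm; the pads sit above the hub. Now turn clockwise in 10° steps, logging torque about the axis.

```bash
cat > m.py <<'E'
from h import *
from workcell import observe
p=pickle.load(open("p.pkl","rb")); E,K,G=wing(p); n=E[:,2]; o=observe()
Rn=R.from_euler('xyz',o['tool_rot']).as_matrix()
x=K.T@-Rn[:,0]; d=(E.T@(o['position']-G)*1000).round(1)
print(">> turn deg",round(np.degrees(np.arctan2(-x[1],x[0])),2),"M.n",round(float(o['moment']@n),3),"off mm",d,"F.n",round(float(o['force']@n),1),"F",round(float(np.linalg.norm(o['force'])),1),"q57",o['qpos'][[4,6]].round(2),"t",o['clock'])
E
python3 m.py
python3 -m crank '{"linear":[[0,0,0],[0,0,0],[0,0,0],[0,0,0],[0,0,0]],"delta_rot":[[0.045,-0.016,-0.068],[0.09,-0.033,-0.137],[0.135,-0.05,-0.205],[0.18,-0.066,-0.273],[0.18,-0.066,-0.273]],"fingers":[-1,-1,-1,-1,-1]}' >/dev/null; python3 m.py
python3 -m crank '{"linear":[[0,0,0],[0,0,0],[0,0,0],[0,0,0],[0,0,0]],"delta_rot":[[0.045,-0.016,-0.068],[0.09,-0.033,-0.137],[0.135,-0.05,-0.205],[0.18,-0.066,-0.273],[0.18,-0.066,-0.273]],"fingers":[-1,-1,-1,-1,-1]}' >/dev/null; python3 m.py
```

```text
>> turn deg -0.3 M.n -0.084 off mm [-0.6  0.1  1.1] F.n 5.6 F 5.6 q57 [ 1.38 -0.29] t 4.6
>> turn deg 9.75 M.n 0.132 off mm [-0.6  0.1  1.1] F.n 6.4 F 6.4 q57 [ 1.38 -0.47] t 5.1
>> turn deg 19.73 M.n 0.09 off mm [-0.6  0.1  1. ] F.n 6.4 F 6.4 q57 [ 1.39 -0.64] t 5.6
```

```bash
python3 -m crank '{"linear":[[0,0,0],[0,0,0],[0,0,0]],"delta_rot":[[0.045,-0.016,-0.068],[0.09,-0.033,-0.137],[0.09,-0.033,-0.137]],"fingers":[-1,-1,-1]}' >/dev/null; python3 m.py
python3 -m crank '{"linear":[[0,0,0],[0,0,0],[0,0,0]],"delta_rot":[[0.045,-0.016,-0.068],[0.09,-0.033,-0.137],[0.09,-0.033,-0.137]],"fingers":[-1,-1,-1]}' >/dev/null; python3 m.py
python3 -m crank '{"linear":[[0,0,0],[0,0,0],[0,0,0]],"delta_rot":[[0.045,-0.016,-0.068],[0.09,-0.033,-0.137],[0.09,-0.033,-0.137]],"fingers":[-1,-1,-1]}' >/dev/null; python3 m.py
```

```text
>> turn deg 24.75 M.n 0.061 off mm [-0.5  0.2  1.1] F.n 6.9 F 6.9 q57 [ 1.39 -0.73] t 5.9
>> turn deg 29.77 M.n 0.117 off mm [-0.6  0.2  1.1] F.n 5.7 F 5.7 q57 [ 1.39 -0.82] t 6.2
>> turn deg 34.78 M.n 0.1 off mm [-0.6  0.2  1.1] F.n 6.3 F 6.4 q57 [ 1.39 -0.91] t 6.5
```

```bash
python3 -m crank '{"linear":[[0,0,0],[0,0,0],[0,0,0]],"delta_rot":[[0.045,-0.016,-0.068],[0.09,-0.033,-0.137],[0.09,-0.033,-0.137]],"fingers":[-1,-1,-1]}' >/dev/null; python3 m.py
python3 -m crank '{"linear":[[0,0,0],[0,0,0],[0,0,0]],"delta_rot":[[0.045,-0.016,-0.068],[0.09,-0.033,-0.137],[0.09,-0.033,-0.137]],"fingers":[-1,-1,-1]}' >/dev/null; python3 m.py
python3 -m crank '{"linear":[[0,0,0],[0,0,0],[0,0,0]],"delta_rot":[[0.045,-0.016,-0.068],[0.09,-0.033,-0.137],[0.09,-0.033,-0.137]],"fingers":[-1,-1,-1]}' >/dev/null; python3 m.py
```

```text
>> turn deg 39.8 M.n 0.106 off mm [-0.5  0.2  1.1] F.n 6.3 F 6.3 q57 [ 1.39 -1.  ] t 6.8
>> turn deg 44.82 M.n 0.113 off mm [-0.5  0.2  1.1] F.n 6.4 F 6.5 q57 [ 1.39 -1.09] t 7.1
>> turn deg 49.83 M.n 0.108 off mm [-0.5  0.2  1.1] F.n 6.6 F 6.7 q57 [ 1.39 -1.18] t 7.4
```

```bash
python3 -m crank '{"linear":[[0,0,0],[0,0,0],[0,0,0]],"delta_rot":[[0.045,-0.016,-0.068],[0.09,-0.033,-0.137],[0.09,-0.033,-0.137]],"fingers":[-1,-1,-1]}' >/dev/null; python3 m.py
python3 -m crank '{"linear":[[0,0,0],[0,0,0],[0,0,0]],"delta_rot":[[0.045,-0.016,-0.068],[0.09,-0.033,-0.137],[0.09,-0.033,-0.137]],"fingers":[-1,-1,-1]}' >/dev/null; python3 m.py
```

```text
>> turn deg 54.84 M.n 0.208 off mm [-0.5  0.2  1.1] F.n 6.7 F 6.9 q57 [ 1.39 -1.26] t 7.7
>> turn deg 59.86 M.n 0.196 off mm [-0.5  0.2  1.1] F.n 7.3 F 7.3 q57 [ 1.39 -1.35] t 8.0
```

```bash
python3 -m crank '{"linear":[[0,0,0],[0,0,0],[0,0,0]],"delta_rot":[[0.045,-0.016,-0.068],[0.09,-0.033,-0.137],[0.09,-0.033,-0.137]],"fingers":[-1,-1,-1]}' >/dev/null; python3 m.py
python3 -m crank '{"linear":[[0,0,0],[0,0,0],[0,0,0]],"delta_rot":[[0.045,-0.016,-0.068],[0.09,-0.033,-0.137],[0.09,-0.033,-0.137]],"fingers":[-1,-1,-1]}' >/dev/null; python3 m.py
```

```text
>> turn deg 64.89 M.n -0.08 off mm [-0.5  0.2  1.1] F.n 5.5 F 5.5 q57 [ 1.39 -1.44] t 8.3
>> turn deg 69.92 M.n -0.278 off mm [-0.5  0.2  1.1] F.n 5.4 F 5.5 q57 [ 1.39 -1.53] t 8.6
```

That was the click: torque passed through zero at about 65°, then turned negative. I'll follow the knob to its rest near 82.5°.

```bash
python3 -m crank '{"linear":[[0,0,0],[0,0,0],[0,0,0],[0,0,0]],"delta_rot":[[0.145,-0.053,-0.22],[0.22,-0.08,-0.335],[0.22,-0.08,-0.335],[0.22,-0.08,-0.335]],"fingers":[-1,-1,-1,-1]}' >/dev/null; python3 m.py
python3 -m crank '{"linear":[[0,0,0],[0,0,0]],"delta_rot":[[0,0,0],[0,0,0]],"fingers":[-1,-1]}' >/dev/null; python3 m.py
```

```text
>> turn deg 82.09 M.n -0.147 off mm [-0.5  0.2  1. ] F.n 5.8 F 6.1 q57 [ 1.39 -1.74] t 9.0
>> turn deg 82.08 M.n -0.132 off mm [-0.4  0.2  1.1] F.n 5.8 F 6.0 q57 [ 1.39 -1.74] t 9.2
```

```bash
python3 -m crank '{"linear":[[0,0,0],[0,0,0],[0,0,0],[0,0,0],[0,0,0]],"delta_rot":[[0,0,0],[0,0,0],[0,0,0],[0,0,0],[0,0,0]],"fingers":[1,1,1,1,1]}'; python3 m.py
python3 -m crank '{"linear":[[-0.03,0.01,0.045],[-0.1,0.036,0.15],[-0.2,0.073,0.3],[-0.3,0.11,0.46],[-0.3,0.11,0.46]],"delta_rot":[[0,0,0],[0,0,0],[0,0,0],[0,0,0],[0,0,0]],"fingers":[1,1,1,1,1]}'
python3 - <<'E'
from h import *
from workcell import grab_frame
o=[]
for n,(x0,y0) in (("top",(280,200)),("side",(235,160))):
    im=grab_frame(n)["image"][y0:y0+110,x0:x0+100,::-1]
    o.append(((cv2.resize(im,None,fx=4,fy=4,interpolation=cv2.INTER_CUBIC)/255.)**.45*255).astype(np.uint8))
cv2.imwrite("pics/end.png",np.hstack(o))
E
```

```text
clock: 9.7
position: [0.5474, -0.0307, 0.221]
tool_rot: [2.529, 0.061, 1.308]
force: [-0.1, -0.4, -0.2]
grip_width: 0.0843
finger_force: 0.0
>> turn deg 82.14 M.n 0.071 off mm [-0.7 -0.1  0.9] F.n -0.2 F 0.4 q57 [ 1.39 -1.74] t 9.7
clock: 10.2
position: [0.4718, -0.0024, 0.3383]
tool_rot: [2.526, 0.06, 1.308]
force: [-0.3, -0.4, -0.4]
grip_width: 0.0854
finger_force: 0.0
```

View pics/end.png

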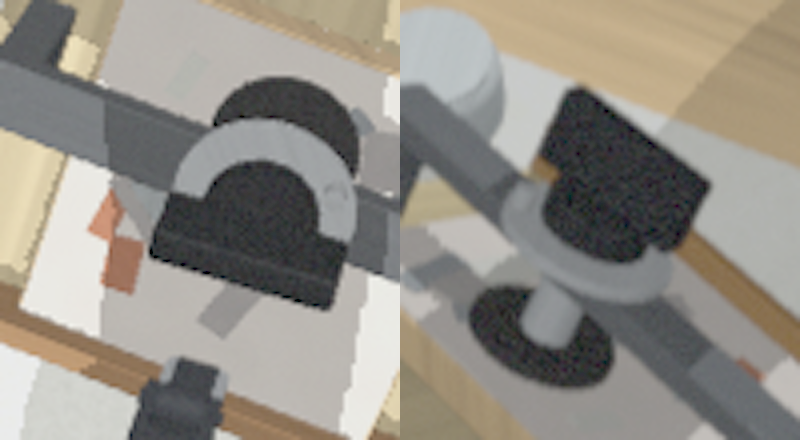

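The knob now stands nearly across the slope and the pad has come down. In the top half the stud is at (338,190) and the wing's lower top edge runs (155,258)–(328,308). I'll check the slip angle by fitting.

```bash
python3 - <<'E'
from h import *
F=pickle.load(open("F0.pkl","rb")); p=pickle.load(open("p.pkl","rb")); E,K,G0=wing(p)
c=lambda l:np.array(l)/4+[279.5,199.5]
st=c([(338,188)]); w=c([(155,258),(328,308)]); ws=(np.array([(580,88),(708,184)])-[400,0])/4+[234.5,159.5]
fl=p[:3]+E[:,2]*(p[7]+.010)
r=least_squares(lambda a:(proj(F['top'],fl+E@[.034*np.cos(a[0]),-.034*np.sin(a[0]),0])-st).ravel(),[.8]); print("stud",np.degrees(r.x),r.fun)
def W(a):  # knob lowered by a[1]
    q=np.array(p);q[5]=a[0];q[6]-=a[1];E,K,G=wing(q)
    return np.array([G+K@[x,y,.02] for x,y in((.04,-.008),(-.04,-.008),(.04,.008),(-.04,.008))])
r=least_squares(lambda a:(proj(F['top'],W(a)[[1,0]])-w).ravel(),[1.5,.0]); print("wing cw deg, drop",np.degrees(r.x[0]),r.x[1],r.fun, "before",np.degrees(p[5]))
E
```

```text
stud [44.84810361] [-1.14173656  0.58220514]
wing cw deg, drop 83.64448561176208 0.0016693322140490764 [-1.41724566 -0.50288945  1.48642836  0.26951284] before 1.8025049132561186
```

```bash
python3 -c "
from workcell import bot; print(bot.job_done())"
```

```text
the job is handed in; nothing more can be done
None
```

I turned the knob clockwise until the pad was down and the clutch clicked once, then let go and backed the arm clear. The final picture agrees: the wing is about 39° ahead of the stud (34° expected, within picture error). The jar, pot and tin were kept clear of the path but not rechecked. The job is handed in at about 10 s, with no verdict returned.

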